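# Lay the angle bracket down in the vise and tighten to the slip

### The arm

A 6-joint arm with a two-finger parallel gripper is mounted at the origin on the work surface. World frame = base frame: x ahead of the robot, y to its left, z up, the work surface at z = 0. Lengths are in mm, angles in rad, forces in N, time in s.
With the tool pointing down it reaches from about 400 to 925 mm from the base axis. Payload 12.5 kg.
Tool frame: the origin (TCP) lies on the centre line of the jaws, within the pads' length; the fingertips stand 19 mm ahead of it and the grasp point (between the pads) is the TCP; z points along the fingers, y is the line along which they close (so a half turn about z gives the same grasp; the last joint's range is limited). The gripper opens to 95 mm and grips with 3 to 60 N. Pads are 20 mm wide; open, the fingers measure 119 mm over their backs; the gripper's body (75 mm by 180 mm) begins 59 mm behind the grasp point.
Start: joints at [1.096, 0.491, 1.559, -0, 1.092, -0.106], TCP at [225.294, 582.998, 233.661] pointing down, gripper open.
Joint ranges: [-3.1, 3.1], [-0.84, 2.19], [0.05, 2.79], [-1.13, 4.28], [0.06, 2.93], [-2.69, 2.69]. Speed limits (rad/s): [2.22, 2.22, 2.79, 3.14, 3.14, 3.14].

### API

Orientations are given as [roll, pitch, yaw] about the fixed x, y, z axes, in that order (R = Rz(yaw) Ry(pitch) Rx(roll)).
In Python, from cell import state, read_camera, job_done gives the robot as it stands.
- The arm moves only by the tool arm_command, never from a script. Its argument "deltas" is a list of rows, each an object of numbers: "dx", "dy", "dz": the shift along the world's x, y, z in m; "yaw": the turn about the world's z in degrees. In form: [{"dx": .., "dy": .., "dz": .., "yaw": ..}, ...]. A call has 1 to 20 rows; each row shifts and turns the commanded pose from where the row before left it; what a row does not reach is not made up. A row lasts 1/10 s, in which the tool goes at most 50 mm and 8.59 degrees, less where a joint would pass 70% of its speed; a pose out of reach is approached as far as the arm can. A call with a gripper value outside its range is refused whole. "gripper" is the finger opening in m, from 0 to 0.0951, set as the call begins (left out, the last holds). The fingers move at their own pace and stop on an object; the grip force is fixed at half the most. Time passes only in rows, so rows that do not move let the fingers close. It gives the time, the measured TCP pose, the force, the opening and the grip force at its end, in the units of the state.
- state(): the state, without advancing time (a new reading comes with each control period).
- read_camera(name): name is "scene" or "top" or "wrist"; returns a dict with "color" (400x640x3 uint8, red, green, blue), "range_z" (400x640 float32, mm along the optical axis (not along the pixel's ray), 0 where there is no reading), "fx", "fy", "cx", "cy" (pixels), "extrinsics" (4x4, takes a point from camera to world coordinates). Camera axes: x right, y up, looking along -z (the intrinsics and any distortion apply to the point x, -y, -z); pixel columns grow to the right and rows downward; lengths in mm; the calibration is good to about 2 mm. A picture is of the moment at which its call begins.
- job_done(): hands the job in; it is judged then, once.
The state is a dict: "t": time; "joints": joint angles; "qvel": joint speeds; "tau": joint torques, N m; "eef_pos": TCP position; "tcp_rot": TCP orientation; "ft_force": force on the tool from outside, world axes, zero at the start; "moment": the same for the moment, N m; "opening": opening from 0.0 (shut) to 1.0 (fully open); "grip_force": force on a finger pad.
Only numpy, scipy, OpenCV 4.12 (cv2) and the standard library are available. Lean on these libraries where they do the work, as an engineer would, in place of code of your own. Each camera call takes 0.05 s, during which the arm holds its last target. There are 200 camera calls.

### The job

Tip the aluminium angle bracket over its corner so that it lies flat on its long leg between the two blue vise jaws. Then turn the crank handle clockwise by its red knob until the jaw has clamped the bracket and the torque-limiting handle slips past its collar (the yellow marks clearly part), and stop there, within about an eighth of a turn of slip. Let go, and leave the other loose things on the bench where they are.

Things in the scene. Friction and masses are not known exactly. Their poses are not given: they have to be found in the camera images.
- vise: Low vise fixed to the bench: dark steel base 260 (x) x 270 (y) x 20 mm, origin at the centre of its underside, bed (its top) at z = 20 mm. x is the direction in which the bracket is to be laid (roughly away from the robot), y points from the bracket to the drive: a blue housing 64 x 64 mm, top at z = 66 mm, centred at x = -10, y = 55 mm, under the crank handle.
- fixed_jaw (a point): Middle of the fixed blue jaw's clamping face, on the bed (vise frame x = 25, y = -105, z = 20 mm). This jaw is 120 mm long along the vise's x, 16 mm high, 25 mm thick; its face looks to the vise's +y.
- jaw: Moving blue jaw, 120 (x) x 25 (y) x 16 mm high, origin at the centre of its underside on the bed, clamping face 12.5 mm towards the vise's -y from there. The drive pushes it towards the fixed jaw, 12 mm per radian; the opening is 80 mm at drive = 0, and 74 to 80 mm at the start. It holds where it is left.
- bracket: Loose aluminium angle, 0.2 to 0.45 kg, 60 mm wide, 10 mm thick, long leg 130, short leg 70 mm outside, black holes. Origin: middle of the outer corner edge. Long leg along its +z, short leg along its -x. Starts on its short leg, which points to the vise's -x (robot side), long leg upright between the jaws. Laid down: own z along the vise's +x, own x down, corner about where it was.
- bracket_top (a point): Middle of the top end of the bracket's upright long leg, on its outer face (130 mm from the corner edge). Pushing the leg near here towards the vise's +x tips the bracket about its corner edge; past about 20 degrees it falls onto the long leg by itself.
- drive (a joint): Angle (rad) of the silver collar, 60 mm across, under the crank: starts at 0 to 0.5, grows clockwise seen from above; takes 0.4 N m to turn. It follows the handle until the jaw is tight on the bracket (at about 1.6 to 1.75 rad) and then stands still.
- handle (a joint): Slip (rad) of the crank handle past the collar: 0 at the start, with the yellow marks on black hub and collar (opposite the arm) in line. Stays about 0 while the collar follows; grows clockwise when the torque limit of 0.7 N m is passed (about 8 N at the knob); does not spring back.
- spindle (a point): Point on the vertical axis of collar and handle, 75 mm above the bench (vise frame x = -10, y = 55 mm).
- knob_mid (a point): On the axis of the upright red knob (28 mm across, from 103 to 159 mm above the bench), 137 mm above the bench, 85 mm from the spindle axis. It spins freely on its pin: pinch it from above and carry it round without turning the gripper. The steel arm below it has its top at 101 mm. Seen from the spindle it lies 148 degrees - (drive + handle) counter-clockwise from the vise's +x.
- screwdriver: Orange-handled screwdriver lying on the bench beside the vise, 190 mm long along its x; bystander, origin at its underside.
- spool: Blue solder spool, 64 mm across, 46 mm tall; bystander, origin at the centre of its underside.
- meter: Yellow multimeter, 140 x 75 x 32 mm, lying on its back; bystander, origin at the centre of its underside.
- fan: Black square cooling fan with green hub, 60 x 60 x 25 mm; bystander, origin at the centre of its underside.
- iron: Cold soldering iron with black handle, 170 mm long along its x, lying on the bench; bystander, origin near its middle at its underside.
There are look-alikes about, which are no part of the job. Of the things like the bracket, leave any that is pink; of the rest the larger one is meant.

How it is judged:
By the outcome, as a careful person would: the job done as asked, in the order asked, and still so for the second after the job is handed in, with the robot touching nothing.
It also fails if it takes over 59 s, if anything falls off the work surface, if the arm or the gripper's body presses on something with over 40 N, if the wrist force passes 120 N, or if a joint passes its speed limit or range.

## Working session

There is one attempt and no reset: what is moved stays moved. The work goes in short steps, Python scripts to look and compute and a tool call to move; the robot and the scene stay as the last step left them, time stands still between calls to the robot, and variables do not carry over. Pictures are saved under pics/ and viewed, at most 10 in all, crops included, and the job is handed in when it is done.

Besides the shell and the picture viewer there is one more tool, called after "Call:" in YAML: its name, and indented under it one key for each argument. arm_command: Moves the arm, as the interface text tells. Its arguments: {"type":"object","properties":{"deltas":{"type":"array"},"gripper":{"type":"number"}},"required":["deltas"]}

```bash
mkdir -p pics
cat > h.py <<'E'
import numpy as np, cv2
from cell import state, read_camera, job_done
def grab(n):
    c=read_camera(n); return c
def pts(c):
    h,w=c["range_z"].shape; u,v=np.meshgrid(np.arange(w),np.arange(h)); z=c["range_z"]
    P=np.stack([(u-c["cx"])/c["fx"]*z,-(v-c["cy"])/c["fy"]*z,-z,np.ones_like(z)],-1)
    return (P@np.array(c["extrinsics"]).T)[...,:3]
def save(c,n,crop=None,s=1):
    im=c["color"][...,::-1]
    if crop: im=im[crop[1]:crop[3],crop[0]:crop[2]]
    cv2.imwrite("pics/"+n,cv2.resize(im,None,fx=s,fy=s,interpolation=cv2.INTER_CUBIC))
E
python3 - <<'E'
from h import *
a=grab("top");b=grab("scene")
np.savez("first.npz",top=a["color"],tz=pts(a),sc=b["color"],sz=pts(b))
cv2.imwrite("pics/ts.png",cv2.resize(np.vstack([a["color"],b["color"]])[...,::-1],(480,600),interpolation=cv2.INTER_AREA))
save(a,"top.png",None,1.25);save(b,"scene.png",None,1.25)
print({k:a[k] for k in a if k not in("color","range_z")}, state())
E
```

```text
{'fx': 516.7007922635136, 'fy': 516.7007922635136, 'cx': 317.6646790589779, 'cy': 192.35041100950053, 'extrinsics': array([[-3.69675879e-03,  9.97084200e-01, -7.62196284e-02,
         4.67583875e+02],
       [-9.99981436e-01, -4.05514857e-03, -4.54783652e-03,
         1.67505911e+01],
       [-4.84365786e-03,  7.62014012e-02,  9.97080682e-01,
         1.79613438e+03],
       [ 0.00000000e+00,  0.00000000e+00,  0.00000000e+00,
         1.00000000e+00]])} {'t': 0.1, 'joints': array([ 1.09642614e+00,  4.91498567e-01,  1.55939478e+00, -3.92427591e-06,
        1.09167353e+00, -1.05594006e-01]), 'qvel': array([ 0.00036771, -0.00240957, -0.00121779,  0.00141751, -0.00033856,
        0.00079955]), 'tau': array([ 2.58679829e-03, -6.13619542e+01, -2.58613515e+01,  6.93896133e-02,
        4.69261198e-02, -1.12052969e-04]), 'eef_pos': array([225.18408967, 582.81781207, 233.11845113]), 'tcp_rot': array([-3.14062349e+00, -9.92196294e-05,  2.77281823e+00]), 'ft_force': array([-0.26207489,  0.06492712, -0.02508901]), 'moment': array([-0.02425105, -0.0295941 ,  0.03096848]), 'grip_force': 0.0, 'opening': 1.0027949627355985}
```

View pics/top.png

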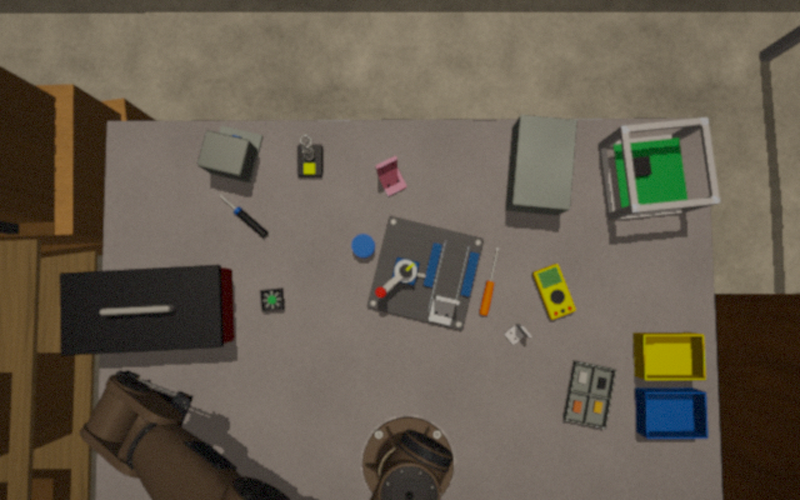

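View pics/scene.png

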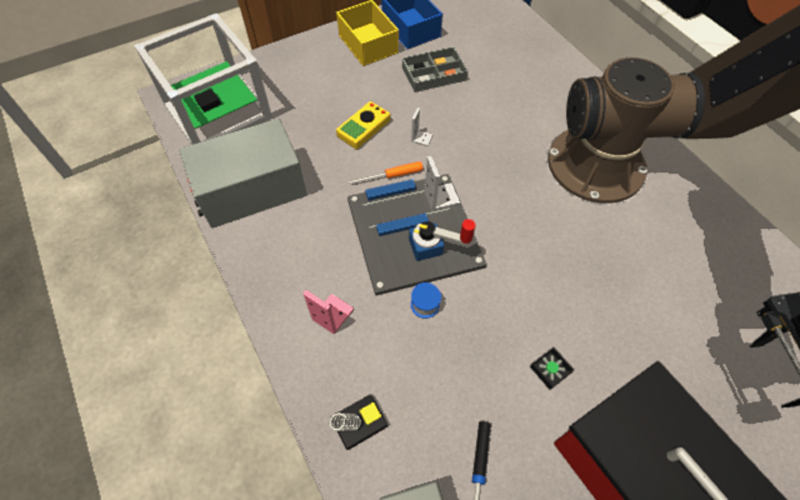

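Candidates for the bracket, with positions in the displayed scene picture: the aluminium one in the vise at (437,185), the small aluminium one at (420,128), and the pink one at (327,310). I choose the one in the vise. The red knob is at (468,231). In the top picture the vise bracket is at (443,305), the knob at (380,292) and the spindle at (405,270).

Run:
```python
from h import *
d=np.load("first.npz")
for n,p in(("top","tz"),("sc","sz")):
    im=d[n];P=d[p];hsv=cv2.cvtColor(im,cv2.COLOR_RGB2HSV);H,S,V=[hsv[...,i].astype(int) for i in range(3)]
    reg=(P[...,0]>330)&(P[...,0]<720)&(P[...,1]>-180)&(P[...,1]<160)
    red=reg&((H<6)|(H>174))&(S>150)&(V>90)&(P[...,2]>60)
    print(n,"red",red.sum(),P[red].mean(0),P[red].min(0),P[red].max(0))
    top=red&(P[...,2]>152); print(" redtop",top.sum(),P[top].mean(0))
    base=reg&(abs(P[...,2]-20)<6)&(V<110)
    if n=="top":
        m=cv2.morphologyEx((reg&(P[...,2]>10)).astype(np.uint8),cv2.MORPH_OPEN,np.ones((3,3)))
        k,l,st,_=cv2.connectedComponentsWithStats(m); i=1+np.argmax(st[1:,4])
        Q=P[l==i]; r=cv2.minAreaRect(Q[:,:2].astype(np.float32)); print(" base",r,len(Q))
    blue=reg&(H>98)&(H<122)&(S>110)&(P[...,2]>25)
    k,l,st,c=cv2.connectedComponentsWithStats(blue.astype(np.uint8))
    for i in range(1,k):
        if st[i,4]>25:
            Q=P[l==i]; print(" blue",st[i,4],c[i],Q.mean(0).round(1),np.percentile(Q[:,2],[5,95]).round(),cv2.minAreaRect(Q[:,:2].astype(np.float32)))
    y=reg&(H>22)&(H<36)&(S>120)&(P[...,2]>60)
    print(" yellow",y.sum(),P[y].mean(0))
    for zl,zh in((140,160),(100,140),(24,45)):
        b=reg&(S<40)&(V>110)&(P[...,2]>zl)&(P[...,2]<zh)&(P[...,1]<-30)
        if b.sum()>4:
            Q=P[b]; print(" br",zl,len(Q),Q.mean(0).round(1),cv2.minAreaRect(Q[:,:2].astype(np.float32)))
```

```text
top red 58 [462.54391369  67.81785814 160.38502144] [451.48855256  55.22734723 144.92192983] [473.5866066   80.46041287 170.64319866]
 redtop 57 [462.62910331  68.03273122 160.65630375]
 base ((515.002197265625, -51.7989501953125), (270.95782470703125, 261.05450439453125), 75.79164123535156) 5718
 blue 258 [290.05426357 196.31395349] [587.7 118.   54.4] [40. 55.] ((534.154541015625, 88.40304565429688), (186.3611297607422, 59.43449020385742), 29.416955947875977)
 blue 243 [345.69135802 211.69958848] [535.3 -70.   44.5] [30. 45.] ((515.6644897460938, -55.99150848388672), (60.946754455566406, 163.39561462402344), 53.91922378540039)
 blue 188 [374.21808511 222.02659574] [ 500.2 -166.9   37.9] [32. 45.] ((509.57489013671875, -171.2514190673828), (24.18393325805664, 117.3763656616211), 76.43390655517578)
 yellow 39 [505.52570524   2.62231426 707.17021282]
 br 140 60 [ 441.7 -101.5  151.2] ((441.7703552246094, -101.41165924072266), (59.042625427246094, 9.221848487854004), 75.79328918457031)
 br 24 236 [412.8 -86.7  31.7] ((460.3150634765625, -85.10706329345703), (199.7958984375, 83.67294311
[... 481 characters left out ...]
5.652603149414062), (114.95513916015625, 125.72456359863281), 76.4890365600586)
 blue 419 [340.51551313 236.76133652] [589.5 120.5  46.4] [43. 49.] ((589.1017456054688, 120.05641174316406), (63.062705993652344, 60.921566009521484), 59.79408645629883)
 yellow 32 [526.56145625  -4.39409512  97.06982326]
 br 140 83 [442.6 -99.6 149.5] ((441.99365234375, -100.48326110839844), (58.39133071899414, 11.23553466796875), 77.13394165039062)
 br 100 65 [ 445.8 -100.3  121. ] ((442.2455139160156, -100.6217041015625), (60.10851287841797, 10.534571647644043), 77.37300109863281)
 br 24 307 [409.8 -90.2  30.8] ((451.1189270019531, -116.51800537109375), (168.64990234375, 124.2441635131836), 4.010858535766602)
```

Run:
```python
from h import *
d=np.load("first.npz")
a=cv2.resize(d["top"][165:275,285:420],None,fx=4,fy=4,interpolation=cv2.INTER_CUBIC)
cv2.imwrite("pics/crop.png",a[...,::-1])
```

```text
(no output)
```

View pics/crop.png

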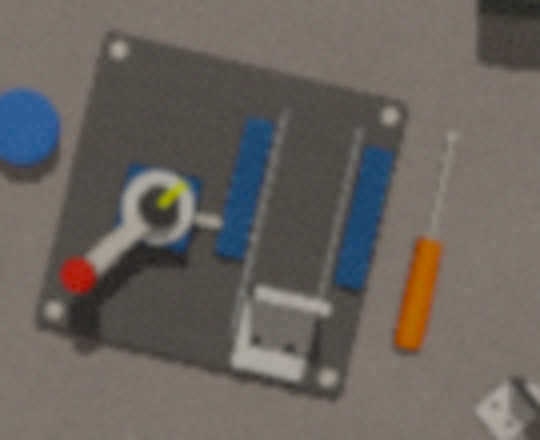

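The vise bracket shows its top edge at (291,300) in the crop and its short leg towards the robot. The knob is at (78,273) and the spindle at (158,205), with the marks in line. The vise is at about (515, -52) with yaw -13.9°. I'll move to the robot side of the bracket.

Call:
arm_command:
  deltas:
    - {"dx": 0.017,"dy": -0.032,"yaw": 3.6}
    - {"dx": 0.017,"dy": -0.032,"yaw": 3.6}
    - {"dx": 0.017,"dy": -0.032}
    - {"dx": 0.017,"dy": -0.032}
    - {"dx": 0.017,"dy": -0.032}
    - {"dx": 0.017,"dy": -0.032}
    - {"dx": 0.017,"dy": -0.032}
    - {"dx": 0.017,"dy": -0.032}
    - {"dx": 0.017,"dy": -0.032}
    - {"dx": 0.017,"dy": -0.032}
    - {"dx": 0.017,"dy": -0.032}
    - {"dx": 0.017,"dy": -0.032}
    - {"dx": -0.003,"dy": -0.036}
    - {"dx": -0.003,"dy": -0.036}
    - {"dx": -0.003,"dy": -0.036}
    - {"dx": -0.003,"dy": -0.036}
    - {"dx": -0.003,"dy": -0.036}
    - {"dx": -0.003,"dy": -0.036}
    - {"dx": -0.003,"dy": -0.036}
    - {"dx": -0.003,"dy": -0.036}
  gripper: 0

```text
$.deltas[0]: bad value
```

Call:
arm_command:
  deltas:
    - {"dx": 0.017,"dy": -0.032,"dz": 0,"yaw": 3.6}
    - {"dx": 0.017,"dy": -0.032,"dz": 0,"yaw": 3.6}
    - {"dx": 0.017,"dy": -0.032,"dz": 0,"yaw": 0}
    - {"dx": 0.017,"dy": -0.032,"dz": 0,"yaw": 0}
    - {"dx": 0.017,"dy": -0.032,"dz": 0,"yaw": 0}
    - {"dx": 0.017,"dy": -0.032,"dz": 0,"yaw": 0}
    - {"dx": 0.017,"dy": -0.032,"dz": 0,"yaw": 0}
    - {"dx": 0.017,"dy": -0.032,"dz": 0,"yaw": 0}
    - {"dx": 0.017,"dy": -0.032,"dz": 0,"yaw": 0}
    - {"dx": 0.017,"dy": -0.032,"dz": 0,"yaw": 0}
    - {"dx": 0.017,"dy": -0.032,"dz": 0,"yaw": 0}
    - {"dx": 0.017,"dy": -0.032,"dz": 0,"yaw": 0}
    - {"dx": -0.003,"dy": -0.036,"dz": 0,"yaw": 0}
    - {"dx": -0.003,"dy": -0.036,"dz": 0,"yaw": 0}
    - {"dx": -0.003,"dy": -0.036,"dz": 0,"yaw": 0}
    - {"dx": -0.003,"dy": -0.036,"dz": 0,"yaw": 0}
    - {"dx": -0.003,"dy": -0.036,"dz": 0,"yaw": 0}
    - {"dx": -0.003,"dy": -0.036,"dz": 0,"yaw": 0}
    - {"dx": -0.003,"dy": -0.036,"dz": 0,"yaw": 0}
    - {"dx": -0.003,"dy": -0.036,"dz": 0,"yaw": 0}
  gripper: 0

```text
t: 2.1
eef_pos: [404.9, -90.4, 233.7]
tcp_rot: [3.141, -0.0, 2.898]
ft_force: [1.8, -0.2, 0.0]
opening: 0.007
grip_force: 0.0
```

Call:
arm_command:
  deltas:
    - {"dx": 0,"dy": 0,"dz": -0.023,"yaw": 0}
    - {"dx": 0,"dy": 0,"dz": -0.023,"yaw": 0}
    - {"dx": 0,"dy": 0,"dz": -0.023,"yaw": 0}
    - {"dx": 0,"dy": 0,"dz": -0.022,"yaw": 0}
    - {"dx": 0.0078,"dy": -0.0019,"dz": 0,"yaw": 0}
    - {"dx": 0.0078,"dy": -0.0019,"dz": 0,"yaw": 0}
    - {"dx": 0.0078,"dy": -0.0019,"dz": 0,"yaw": 0}
    - {"dx": 0.0058,"dy": -0.0014,"dz": 0,"yaw": 0}
    - {"dx": 0.0058,"dy": -0.0014,"dz": 0,"yaw": 0}
    - {"dx": 0.0058,"dy": -0.0014,"dz": 0,"yaw": 0}

```text
t: 3.1
eef_pos: [446.7, -99.0, 143.0]
tcp_rot: [3.142, 0.001, 2.898]
ft_force: [0.2, 0.2, 0.3]
opening: 0.002
grip_force: 0.1
```

Run:
```python
from h import *
c=grab("scene"); save(c,"push.png",(240,80,460,240),3)
```

```text
(no output)
```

View pics/push.png

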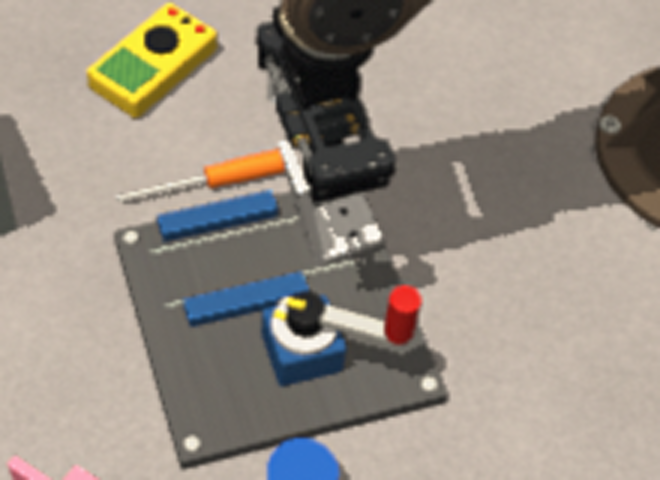

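The bracket, at (320,210) in the crop, is tipping cleanly about its corner. I'll keep pushing until it falls.

Call:
arm_command:
  deltas:
    - {"dx": 0.0058,"dy": -0.0014,"dz": 0,"yaw": 0}
    - {"dx": 0.0058,"dy": -0.0014,"dz": 0,"yaw": 0}
    - {"dx": 0.0058,"dy": -0.0014,"dz": 0,"yaw": 0}
    - {"dx": 0.0058,"dy": -0.0014,"dz": 0,"yaw": 0}
    - {"dx": 0.0058,"dy": -0.0014,"dz": 0,"yaw": 0}
    - {"dx": 0,"dy": 0,"dz": 0,"yaw": 0}
    - {"dx": 0,"dy": 0,"dz": 0,"yaw": 0}
    - {"dx": 0,"dy": 0,"dz": 0,"yaw": 0}
    - {"dx": 0,"dy": 0,"dz": 0,"yaw": 0}
    - {"dx": 0,"dy": 0,"dz": 0.03,"yaw": 0}
    - {"dx": 0,"dy": 0,"dz": 0.03,"yaw": 0}
    - {"dx": 0,"dy": 0,"dz": 0.03,"yaw": 0}
    - {"dx": 0,"dy": 0.04,"dz": 0,"yaw": 0}
    - {"dx": 0,"dy": 0.04,"dz": 0,"yaw": 0}
    - {"dx": 0,"dy": 0.04,"dz": 0,"yaw": 0}
    - {"dx": 0,"dy": 0.04,"dz": 0,"yaw": 0}
  gripper: 0.07

```text
t: 4.75
eef_pos: [474.7, 55.5, 232.9]
tcp_rot: [3.141, 0.0, 2.898]
ft_force: [0.7, -0.3, 0.8]
opening: 0.739
grip_force: 0.0
```

Run:
```python
from h import *
s=grab("scene");c=grab("top");P=pts(c); save(s,"lay.png",(240,80,460,240),3)
R=np.array([[.971,-.24],[.24,.971]])
im=s["color"];P=pts(s);hsv=cv2.cvtColor(im,cv2.COLOR_RGB2HSV);H,S,V=[hsv[...,i].astype(int) for i in range(3)]
reg=(P[...,0]>330)&(P[...,0]<720)&(P[...,1]>-180)&(P[...,1]<160)
red=reg&((H<6)|(H>174))&(S>150)&(V>90)&(P[...,2]>152); print(red.sum(),P[red].mean(0))
Q=P[...,:2]-[515,-52]; vx=Q[...,0]*.971-Q[...,1]*.24; vy=Q[...,0]*.24+Q[...,1]*.971
m=(abs(P[...,2]-30)<4)&(S<50)&(V>110)&(vx>-75)&(vx<95)&(abs(vy+65)<38)
print(m.sum(),np.percentile(vx[m],[1,50,99]),np.percentile(vy[m],[1,50,99]))
m=(P[...,2]>60)&(P[...,2]<100)&(S<50)&(V>110)&(vx>-90)&(vx<95)&(abs(vy+65)<45)
print(m.sum(),np.percentile(vx[m],[1,50,99]),np.percentile(vy[m],[1,50,99]),P[m][:,2].max())
```

```text
68 [467.23755641  73.69680612 162.119034  ]
676 [-45.45838386  14.75971587  74.06809676] [-95.32818237 -63.29960324 -34.48216031]
115 [-54.16906296 -46.98676375 -43.8580807 ] [-96.3502025  -61.64825857 -34.61102742] 93.2469201090006
```

View pics/lay.png

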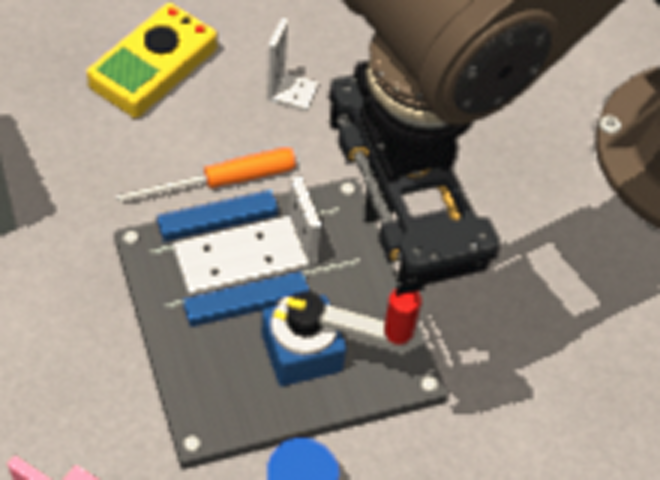

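The bracket lies flat between the jaws, at (240,250) in the crop, with its short leg up at (308,215). Next I'll pin down the knob and spindle with the wrist camera.

Run:
```python
from h import *
c=grab("wrist");save(c,"wr.png");P=pts(c);im=c["color"];hsv=cv2.cvtColor(im,cv2.COLOR_RGB2HSV);H,S,V=[hsv[...,i].astype(int) for i in range(3)]
def ray(m,z):
    v,u=np.nonzero(m); 
    (uc,vc),r=cv2.minEnclosingCircle(np.stack([u,v],1).astype(np.float32)); E=np.array(c["extrinsics"])
    for U,W in((uc,vc),(u.mean(),v.mean())):
        d=E[:3,:3]@[(U-c["cx"])/c["fx"],-(W-c["cy"])/c["fy"],-1]; o=E[:3,3]; print(U,W,r,o+d*(z-o[2])/d[2])
red=((H<6)|(H>174))&(S>150)&(V>60)
print(red.sum()); Q=P[red]; print(np.percentile(Q,[2,50,98],axis=0))
t=red&(P[...,2]>154)&(P[...,2]<166)
print("knobtop",t.sum()); t.any() and ray(t,159)
col=(P[...,2]>62)&(P[...,2]<85)&(S<50)&(V>120)&(abs(P[...,0]-518)<40)&(abs(P[...,1]-4)<40)
if col.sum()>20: print("collar",col.sum(),cv2.minEnclosingCircle(P[col][:,:2].astype(np.float32)),np.median(P[col][:,2]))
print(state()["eef_pos"])
```

```text
741
[[450.08830679  57.13472982 111.67305563]
 [455.7188424   68.36519945 157.24409009]
 [475.33198675  81.37552515 159.32718891]]
knobtop 519
329.25 190.25 17.410585403442383 [462.42087114  69.21991473 159.        ]
327.34296724470136 187.67822736030828 17.410585403442383 [460.09713308  68.26055083 159.        ]
collar 680 ((516.7750854492188, 9.788604736328125), 31.270498275756836) 74.07100862857027
[474.75493102  55.8193475  232.7263983 ]
```

View pics/wr.png

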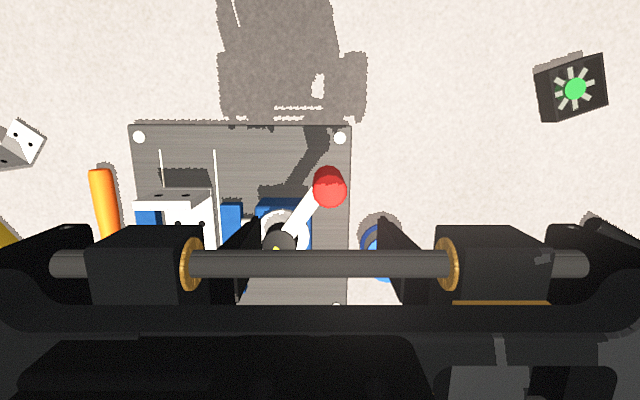

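The wrist view shows the knob at (329,189) px, which gives world (462.5, 69). I'll go over it, lower and pinch.

Call:
arm_command:
  deltas:
    - {"dx": -0.006,"dy": 0.0065,"dz": 0,"yaw": 0}
    - {"dx": -0.006,"dy": 0.0065,"dz": 0,"yaw": 0}
    - {"dx": 0,"dy": 0,"dz": -0.032,"yaw": 0}
    - {"dx": 0,"dy": 0,"dz": -0.032,"yaw": 0}
    - {"dx": 0,"dy": 0,"dz": -0.031,"yaw": 0}
    - {"dx": 0,"dy": 0,"dz": 0,"yaw": 0}
    - {"dx": 0,"dy": 0,"dz": 0,"yaw": 0}

```text
t: 5.6
eef_pos: [463.0, 66.7, 138.1]
tcp_rot: [-3.141, -0.001, 2.897]
ft_force: [0.2, 0.1, 0.1]
opening: 0.736
grip_force: 0.0
```

Call:
arm_command:
  deltas:
    - {"dx": 0,"dy": 0,"dz": 0,"yaw": 0}
    - {"dx": 0,"dy": 0,"dz": 0,"yaw": 0}
    - {"dx": 0,"dy": 0,"dz": 0,"yaw": 0}
    - {"dx": 0,"dy": 0,"dz": 0,"yaw": 0}
    - {"dx": 0,"dy": 0,"dz": 0,"yaw": 0}
    - {"dx": 0,"dy": 0,"dz": 0,"yaw": 0}
  gripper: 0.02

```text
t: 6.2
eef_pos: [463.3, 67.3, 137.9]
tcp_rot: [3.141, 0.001, 2.898]
ft_force: [-0.3, 6.3, 2.9]
opening: 0.285
grip_force: 30.0
```

```bash
python3 -c "
import numpy as np
t=np.radians(np.arange(130.5,-1,-5));p=.0853*np.c_[np.cos(t),np.sin(t)]
for a,d in zip(np.degrees(t)[1:],np.diff(p,axis=0).round(4)):print(a,d)"
```

```text
125.5 [0.0059 0.0046]
120.50000000000001 [0.0062 0.0041]
115.49999999999999 [0.0066 0.0035]
110.5 [0.0068 0.0029]
105.5 [0.0071 0.0023]
100.50000000000001 [0.0073 0.0017]
95.5 [0.0074 0.001 ]
90.5 [0.0074 0.0004]
85.5 [ 0.0074 -0.0003]
80.5 [ 0.0074 -0.0009]
75.5 [ 0.0073 -0.0015]
70.5 [ 0.0071 -0.0022]
65.5 [ 0.0069 -0.0028]
60.5 [ 0.0066 -0.0034]
55.5 [ 0.0063 -0.0039]
50.5 [ 0.0059 -0.0045]
45.5 [ 0.0055 -0.005 ]
40.5 [ 0.0051 -0.0054]
35.5 [ 0.0046 -0.0059]
30.5 [ 0.0041 -0.0062]
25.5 [ 0.0035 -0.0066]
20.5 [ 0.0029 -0.0068]
15.5 [ 0.0023 -0.0071]
10.5 [ 0.0017 -0.0073]
5.5 [ 0.001  -0.0074]
0.5 [ 0.0004 -0.0074]
```

Call:
arm_command:
  deltas:
    - {"dx": 0.0059,"dy": 0.0056,"dz": 0,"yaw": 0}
    - {"dx": 0.0062,"dy": 0.0041,"dz": 0,"yaw": 0}
    - {"dx": 0.0066,"dy": 0.0035,"dz": 0,"yaw": 0}
    - {"dx": 0.0068,"dy": 0.0029,"dz": 0,"yaw": 0}
    - {"dx": 0.0071,"dy": 0.0023,"dz": 0,"yaw": 0}
    - {"dx": 0.0073,"dy": 0.0017,"dz": 0,"yaw": 0}

```text
t: 6.8
eef_pos: [502.8, 87.6, 137.6]
tcp_rot: [-3.141, -0.002, 2.899]
ft_force: [-5.2, -0.2, 5.0]
opening: 0.285
grip_force: 30.0
```

Call:
arm_command:
  deltas:
    - {"dx": 0.0074,"dy": 0.001,"dz": 0,"yaw": 0}
    - {"dx": 0.0074,"dy": 0.0004,"dz": 0,"yaw": 0}
    - {"dx": 0.0074,"dy": -0.0003,"dz": 0,"yaw": 0}
    - {"dx": 0.0074,"dy": -0.0009,"dz": 0,"yaw": 0}
    - {"dx": 0.0073,"dy": -0.0015,"dz": 0,"yaw": 0}

```text
t: 7.3
eef_pos: [540.1, 86.9, 137.8]
tcp_rot: [3.141, -0.001, 2.898]
ft_force: [-4.5, 4.9, 5.7]
opening: 0.29
grip_force: 30.0
```

Call:
arm_command:
  deltas:
    - {"dx": 0.0073,"dy": -0.0017,"dz": 0,"yaw": 0}
    - {"dx": 0.0071,"dy": -0.0024,"dz": 0,"yaw": 0}
    - {"dx": 0.0068,"dy": -0.0031,"dz": 0,"yaw": 0}
    - {"dx": 0.0065,"dy": -0.0037,"dz": 0,"yaw": 0}
    - {"dx": 0.0059,"dy": -0.0045,"dz": 0,"yaw": 0}

```text
t: 7.8
eef_pos: [573.4, 71.0, 137.6]
tcp_rot: [3.141, -0.002, 2.899]
ft_force: [-5.0, 2.4, 4.4]
opening: 0.293
grip_force: 30.0
```

Call:
arm_command:
  deltas:
    - {"dx": 0.0055,"dy": -0.005,"dz": 0,"yaw": 0}
    - {"dx": 0.0051,"dy": -0.0054,"dz": 0,"yaw": 0}

```text
t: 8.0
eef_pos: [584.2, 60.7, 137.6]
tcp_rot: [3.141, -0.001, 2.898]
ft_force: [-4.5, 3.4, 2.7]
opening: 0.288
grip_force: 30.0
```

Call:
arm_command:
  deltas:
    - {"dx": 0.0046,"dy": -0.0059,"dz": 0,"yaw": 0}

```text
t: 8.1
eef_pos: [588.8, 55.0, 137.6]
tcp_rot: [3.141, -0.001, 2.898]
ft_force: [-4.4, 7.5, 3.9]
opening: 0.29
grip_force: 30.0
```

Call:
arm_command:
  deltas:
    - {"dx": 0.0041,"dy": -0.0062,"dz": 0,"yaw": 0}

```text
t: 8.2
eef_pos: [592.8, 49.1, 137.6]
tcp_rot: [3.14, -0.002, 2.898]
ft_force: [-4.4, 8.2, 4.0]
opening: 0.29
grip_force: 30.0
```

The resisting force at the knob has risen to about 8.5 N since roughly 38°, so the handle is slipping. I'll go about 13° further, hold, then look.

Call:
arm_command:
  deltas:
    - {"dx": 0.0035,"dy": -0.0066,"dz": 0,"yaw": 0}
    - {"dx": 0.0029,"dy": -0.0068,"dz": 0,"yaw": 0}
    - {"dx": 0.001,"dy": -0.0035,"dz": 0,"yaw": 0}
    - {"dx": 0,"dy": 0,"dz": 0,"yaw": 0}

```text
t: 8.6
eef_pos: [600.8, 31.9, 137.7]
tcp_rot: [3.14, 0.0, 2.898]
ft_force: [-1.5, 4.8, 2.7]
opening: 0.289
grip_force: 30.0
```

Call:
arm_command:
  deltas:
    - {"dx": 0,"dy": 0,"dz": 0,"yaw": 0}
    - {"dx": 0,"dy": 0,"dz": 0,"yaw": 0}
    - {"dx": 0,"dy": 0,"dz": 0,"yaw": 0}
    - {"dx": 0,"dy": 0,"dz": 0,"yaw": 0}
    - {"dx": 0,"dy": 0,"dz": 0,"yaw": 0}
    - {"dx": 0,"dy": 0,"dz": 0,"yaw": 0}
    - {"dx": 0,"dy": 0,"dz": 0.02,"yaw": 0}
    - {"dx": 0,"dy": 0,"dz": 0.03,"yaw": 0}
    - {"dx": 0,"dy": 0,"dz": 0.04,"yaw": 0}
    - {"dx": 0,"dy": 0,"dz": 0.04,"yaw": 0}
    - {"dx": -0.01,"dy": 0.045,"dz": 0,"yaw": 0}
    - {"dx": -0.01,"dy": 0.045,"dz": 0,"yaw": 0}
    - {"dx": -0.01,"dy": 0.045,"dz": 0,"yaw": 0}
    - {"dx": -0.01,"dy": 0.045,"dz": 0,"yaw": 0}
    - {"dx": -0.01,"dy": 0.045,"dz": 0,"yaw": 0}
    - {"dx": -0.01,"dy": 0.045,"dz": 0,"yaw": 0}
    - {"dx": 0,"dy": 0,"dz": 0,"yaw": 0}
  gripper: 0.07

```text
t: 10.3
eef_pos: [538.6, 305.5, 267.5]
tcp_rot: [3.141, -0.0, 2.903]
ft_force: [-0.6, -0.3, 0.3]
opening: 0.734
grip_force: 0.0
```

Run:
```python
from h import *
s=grab("scene");t=grab("top")
a=cv2.resize(s["color"][100:220,270:420],(600,480),interpolation=cv2.INTER_CUBIC);save(s,"end.png",(240,80,460,240),3)
P=pts(s);im=s["color"];hsv=cv2.cvtColor(im,cv2.COLOR_RGB2HSV);H,S,V=[hsv[...,i].astype(int) for i in range(3)]
for n,c in(("sc",s),("top",t)):
    P=pts(c);hsv=cv2.cvtColor(c["color"],cv2.COLOR_RGB2HSV);H,S,V=[hsv[...,i].astype(int) for i in range(3)]
    red=((H<6)|(H>174))&(S>150)&(P[...,2]>152)&(abs(P[...,0]-518)<120)&(abs(P[...,1])<120)
    q=P[red].mean(0); print(n,q,np.degrees(np.arctan2(q[1]-4,q[0]-518.5)))
    y=(H>22)&(H<36)&(S>110)&(P[...,2]>55)&(P[...,2]<130)&(abs(P[...,0]-518)<45)&(abs(P[...,1]-4)<45)
    k,l,st,_=cv2.connectedComponentsWithStats(y.astype(np.uint8))
    for i in range(1,k):
        q=P[l==i].mean(0); print(" y",st[i,4],q.round(1),np.degrees(np.arctan2(q[1]-4,q[0]-518.5)))
```

```text
sc [599.8748082   33.74211064 158.63728735] 20.077120923668705
 y 28 [510.9   1.1 103. ] -159.00849135234256
top [598.57338145  31.80214845 160.10014598] 19.147429300906847
 y 29 [508.3  -1.4  98.7] -152.08278861110063
```

View pics/end.png

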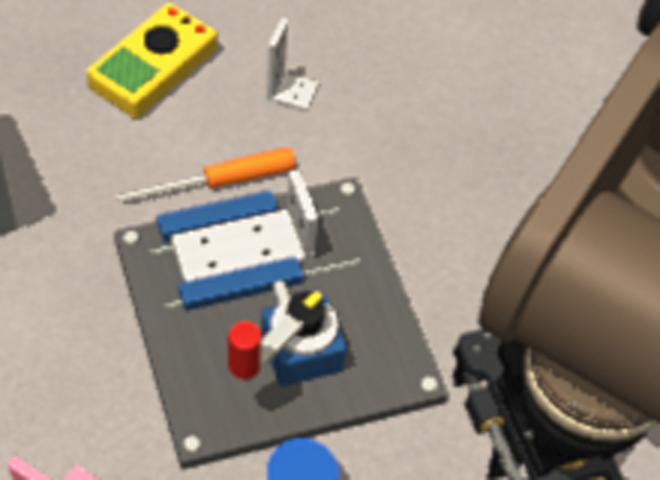

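The bracket is clamped between both jaws, at (240,245) in the crop. The knob is at (245,350), and the hub mark is at (313,298). The collar mark is hidden here, so I'll check it from above.

Run:
```python
from h import *
t=grab("top");save(t,"tend.png",(295,185,365,235),10)
P=pts(t);Q=P[...,:2]-[515,-52]
```

```text
(no output)
```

View pics/tend.png

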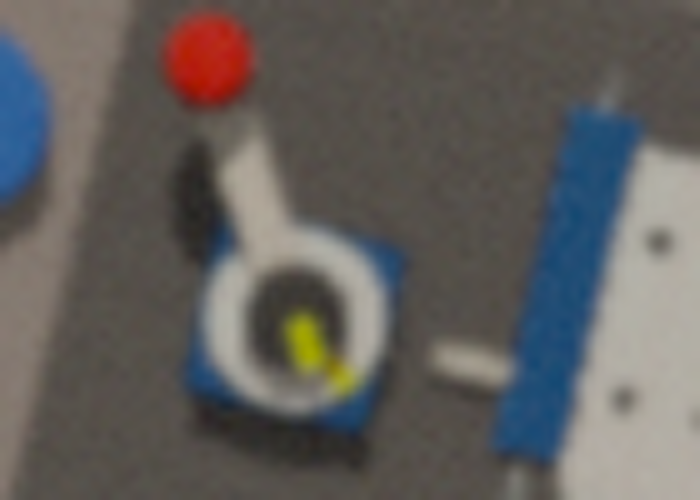

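From above, the hub mark is at (305,340) and the collar mark at (342,374). They are about 19° apart, well inside an eighth of a turn, and the jaw is tight on the bracket.

```bash
python3 -c "
from cell import job_done;print(job_done())"
```

```text
the job is handed in; nothing more can be done
None
```

The bracket lies flat on its long leg, clamped between the jaws; I stopped the crank about 19° (0.33 rad) past slip, let go, and handed the job in at about 10.5 s, with no other loose things touched.

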